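# Fit and prove the spinner crank, load the pickling vegetables and spin them

## Robot

A 6-joint arm with a two-finger parallel gripper is mounted at the origin on the work surface. World frame = base frame: x ahead of the robot, y to its left, z up, the work surface at z = 0. Lengths are in m, angles in rad, forces in N, time in s.
With the tool pointing down it reaches from about 0.275 to 0.875 m from the base axis. Payload 12.5 kg.
Tool frame: the origin (TCP) lies at the very end of the fingers, on their centre line; the grasp point (between the pads) lies 19 mm behind it; z points along the fingers, y is the line along which they close (so a half turn about z gives the same grasp; the last joint's range is limited). The gripper opens to 85 mm and grips with 20 to 120 N. Pads are 22 mm wide; open, the fingers measure 114 mm over their backs; the gripper's body (76 mm by 85 mm) begins 54 mm behind the grasp point. The pads swing forward as they close: fully open they stand 13 mm farther back than shut.
Start: joints at [1.075, 0.351, 1.652, -0, 1.139, -0.085], TCP at [0.22, 0.504, 0.231] pointing down, gripper open.
Joint ranges: [-2.75, 2.75], [-0.79, 2.1], [0.01, 2.65], [-1.57, 4.71], [0.07, 3.14], [-2.87, 2.87]. Speed limits (rad/s): [2.22, 2.22, 2.79, 3.14, 3.14, 3.14].

## Interface

Orientations are given as a 3x3 rotation matrix whose columns are the frame's x, y, z axes.
In Python, from bench import manip gives the robot as it stands. Calls block until the motion is done:
- manip.move_ptp(position, orientation): joint-space move of the TCP to a pose.
- manip.move_l(position, attitude=None, max_speed=0.15): straight line of the TCP; attitude=None keeps the orientation; max_speed is the mean speed in m/s.
- manip.move_j(angles): joint-space move.
- manip.set_gripper(opening, effort=None): opening from 0.0 (shut) to 1.0 (fully open); effort is the grip in N (None keeps the last); returns when the fingers have stopped.
- manip.dwell(seconds).
- manip.inverse_kinematics(position, orientation): joint angles nearest the present ones, or None.
- manip.grab_frame(name): name is "scene" or "side" or "wrist"; returns (picture, depth): 420x560x3 uint8, red, green, blue; 420x560 float32, m along the optical axis (not along the pixel's ray), 0 where there is no reading.
- manip.get_calibration(name): a dict with "camera_matrix" (3x3 intrinsics, pixels), "R" (3x3) and "t" (3): a world point X has camera coordinates R X + t. Camera axes: x right, y down, z forward; pixel columns grow to the right and rows downward; lengths in m; the calibration is good to about 2 mm. A picture is of the moment at which its call begins: read the wrist's pose just before it. get_calibration takes no time and is no camera call; for the wrist camera it gives the pose at the moment of the call.
A pose or a line that the arm cannot do raises manip.Unreachable and nothing moves.
- manip.sign_off(): hands the job in; it is judged then, once.
Trained networks look in the newest picture that a camera, given by its name, has taken for a name from the list of things; names that differ only in an ending like _2 or _b are one class to them, and where a whole thing is asked for, a point or a joint stands for the part that bears it (a point fixed in the world has none). Each returns a list of dicts, best first, with "confidence" (0 to 1); they miss things now and then, are a little off and sometimes report something else, mostly with a low value. They report only what shows in the picture. A call takes as long as a camera call. They do not tell look-alikes from the thing itself.
- manip.look_for(camera, name): "at" ([x, y, z] in m, in world coordinates, good to about 4 mm: the middle of the surface that is visible of it).
Readings, each from a call of its own:
- manip.current_time(): time.
- manip.current_qpos(): joint angles.
- manip.current_joint_vel(): joint speeds.
- manip.current_joint_torque(): joint torques, N m.
- manip.current_ee_pos(): TCP position.
- manip.current_tcp_rot(): TCP orientation.
- manip.current_force(): force on the tool from outside, world axes, zero at the start.
- manip.current_ft_torque(): the same for the moment, N m.
- manip.current_grip_width(): opening from 0.0 (shut) to 1.0 (fully open).
- manip.current_grip_force(): force on a finger pad.
Only numpy, scipy, OpenCV 4.12 (cv2) and the standard library are available. Lean on these libraries where they do the work, as an engineer would, in place of code of your own. Each camera call takes 0.05 s, during which the arm holds its last target. There are 200 camera calls.

## Task

Get the hand-cranked spinner going to spin the washed pickling vegetables dry. First put the loose crank on the splined spindle, turn it until the teeth mesh and push it fully home so that both orange catches snap over it, then pull straight up on the crank until the spring-loaded spindle rises and shows its red band (a rise of about 6 mm), to prove that it holds, and let it back down. After that put all the carrot and radish blocks from the chopping board in the green basket, then turn the crank clockwise (seen from above) by one full turn or a little more, leave the loaded spinner at rest and do not disturb the other kitchen things.

Things in the scene. Friction and masses are not known exactly. Their poses are not given: they have to be found in the camera images.
- spinner: the fixed white stand of the produce spinner, base plate 190 x 400 x 20 mm, its long side along its y axis. In its frame (origin on the counter) the basket axis stands at y = +105 and the spindle axis at y = -105, x = 0. Gears under the cover turn the green basket as the spindle turns (1:1, the other way round).
- basket_in (a point): centre of the inner floor of the green round basket (35 above the counter); inner floor radius 81, rim radius 105 at 65 above this point, wall 4 thick. Axes are the stand's; does not turn with the basket.
- spindle_seat (a point): centre of the dark round collar (radius 36) on which the hub rests when home, 90 above the counter; z is the spindle axis; turns and rises with the spindle. Four spline teeth, 10 wide, 22 high, reach 19 out along this frame's +x, -x, +y, -y; above them a round centring pin (radius 5.5 tapering to 2) ends 32 above this point.
- catches (a point): a point on the spindle axis, level with the tops of the two spring-loaded orange catches, 18 above spindle_seat. They stand at +45 and +225 degrees in the spindle frame, radius 29 to 40; a meshed hub pushed down (5 to 20 N) forces them apart and they snap over the hub feet when it is home, with 1.5 mm of play. They turn and rise with the spindle.
- spindle (a joint): rotation of the spindle, rad, growing clockwise seen from above; starts between -0.5 and 0; no stops; it stays where it is left, about 0.2 N m of friction (some 3 N at the crank's knob)
- spindle_lift (a joint): rise of the spring-loaded spindle with its collar and catches, m: 0 at rest, stop at 0.008; raising it 6 mm by the latched crank takes about 11 N of upward pull. A red band appears under the collar as it rises. It springs back down.
- crank: the loose steel crank, about 380 g. Origin: centre of the hub's underside, z up, arm along +x. Hub radius 29, 42 high, with four feet (6 high) reaching 32 at the diagonals. Underneath, a cross-shaped channel, 13 wide, 34 deep, along its x and y axes takes the spline teeth: it meshes in any of four positions 90 degrees apart. Starts standing on its hub on the counter at the robot's right.
- crank_grip (a point): middle of the black grip block on top of the hub, 50 (along the crank x axis) x 22 (along y), from 42 to 75 above the hub underside; this point lies on the hub axis, 58 above the underside
- crank_knob (a point): middle of the crank's red upright knob (radius 12, 42 to 82 above the hub's underside), 75 from the hub axis; the knob does not turn on the arm: lightly gripped fingers slip round it, but may creep off it sideways, so it is best gripped across the arm and the hand turned with it, in several grasps
- board: round tamarind-wood chopping board, radius 135, 30 thick, fixed; origin at the centre of its underside
- veg_1: orange carrot: a trimmed block, 80 long (its x axis) x 30 wide x 30 high, about 80 g; origin at the centre of its 80 x 30 underside, z up. It starts lying flat on the chopping board (top 30 above the counter); absent in some starts
- veg_2: white radish: a trimmed block, 80 long (its x axis) x 30 wide x 30 high, about 80 g; origin at the centre of its 80 x 30 underside, z up. It starts lying flat on the chopping board (top 30 above the counter); absent in some starts
- veg_3: orange carrot: a trimmed block, 80 long (its x axis) x 30 wide x 30 high, about 80 g; origin at the centre of its 80 x 30 underside, z up. It starts lying flat on the chopping board (top 30 above the counter); absent in some starts
- veg_4: white radish: a trimmed block, 80 long (its x axis) x 30 wide x 30 high, about 80 g; origin at the centre of its 80 x 30 underside, z up. It starts lying flat on the chopping board (top 30 above the counter); absent in some starts
- mortar: grey stone mortar, radius 75, 100 high; origin at the centre of its underside; leave alone
- rice_bowl: white rice bowl, radius 58, 60 high; origin under its centre; leave alone
- ladle: stainless ladle lying along its x axis, about 280 long, 34 high; leave alone
- sauce_bottle: amber sauce bottle, radius 32, 170 high; origin under its centre; leave alone
- chilli_jar: clear jar, radius 36, 100 high; origin under its centre; leave alone
- tea_cup: blue tea cup, radius 36, 70 high; origin under its centre; leave alone
Things that resemble listed ones, but are neither listed nor needed, are in the scene too. What is shaped like the veg_3 but blue or yellow is not meant.

How it is judged:
On the way, in this order (a step that is already met when the one before it is completed fails the run):
1. the crank is meshed with the spindle and fully home (within 4 mm of its seat) (distance between crank and spindle_seat below 0.004 m and angle between the z axis of crank and the z axis of spindle_seat, either way round below 0.06 rad and value of joint spindle_lift below 0.002 m), for 0.2 s.
2. the crank is pulled up so that the spindle rises at least 4.5 mm, the crank staying latched (distance between crank and spindle_seat below 0.004 m and angle between the z axis of crank and the z axis of spindle_seat, either way round below 0.06 rad and value of joint spindle_lift above 0.0045 m), for 0.3 s.
3. all the vegetables present lie in the basket (horizontal distance between each of veg_1, veg_2, veg_3, veg_4 and basket_in below 0.088 m and z of veg_1 in the frame of basket_in between -0.01 and 0.07 m and z of veg_2 in the frame of basket_in between -0.01 and 0.07 m and z of veg_3 in the frame of basket_in between -0.01 and 0.07 m and z of veg_4 in the frame of basket_in between -0.01 and 0.07 m), for 0.2 s.
4. the crank has been turned clockwise by a full turn with the vegetables in the basket (all of step 3 and distance between crank and spindle_seat below 0.004 m and angle between the z axis of crank and the z axis of spindle_seat, either way round below 0.06 rad and value of joint spindle above 5.4 rad), for 0.1 s.
At the end, for the whole second after the job is handed in: Crank latched upright within 4 mm of its seat; spindle down, still, at 5.4 to 9.5 rad (a full turn from the start, at most about one and a half); every vegetable present at rest in the basket, centre within 88 mm of its axis and underside less than 70 mm above its floor (all of step 4 and value of joint spindle below 9.5 rad and value of joint spindle_lift below 0.002 m and velocity of joint spindle between -0.1 and 0.1 rad/s and linear speed of each of veg_1, veg_2, veg_3, veg_4 below 0.05 m/s); the robot touches nothing.
It fails at once if one of the other kitchen things (mortar, bowl, ladle, bottle, jar, cup) is moved more than 40 mm (distance of any of mortar, rice_bowl, ladle, sauce_bottle, chilli_jar, tea_cup from where it was at the start of the episode above 0.04 m).
Of veg_1, veg_2, veg_3, veg_4 only 2 to 4 are there at a start; the rules pass over those that are not, and their reading is None.
At some moment in a run one of veg_1, veg_2, veg_3, veg_4 may be knocked a few centimetres aside while the robot is not near it.
It also fails if it takes over 210 s, if anything falls off the work surface, if the arm or the gripper's body presses on something with over 40 N, if the wrist force passes 120 N, or if a joint passes its speed limit or range.

## Working session

There is one attempt and no reset: what is moved stays moved. The work goes in short steps, each a Python script; the robot and the scene stay as the last script left them, time stands still between calls to the robot, and variables do not carry over. Pictures are saved under pics/ and viewed, at most 14 in all, crops included, and the job is handed in when it is done.

```bash
mkdir -p pics
cat > h.py <<'E'
from bench import manip as m
import numpy as np, cv2
def snap(cam,fn=None):
    c=m.get_calibration(cam); im,d=m.grab_frame(cam)
    if fn: cv2.imwrite('pics/'+fn,cv2.cvtColor(im,cv2.COLOR_RGB2BGR))
    K=np.array(c['camera_matrix']);R=np.array(c['R']);t=np.array(c['t'])
    v,u=np.mgrid[:d.shape[0],:d.shape[1]]
    P=np.stack([(u-K[0,2])/K[0,0]*d,(v-K[1,2])/K[1,1]*d,d],-1)
    W=(P-t)@R; W[d==0]=np.nan
    return im,W
def down(yaw):  # tool z down, y axis (closing) at yaw+90
    c,s=np.cos(yaw),np.sin(yaw)
    return np.array([[c,s,0],[s,-c,0],[0,0,-1.]])
E
python3 - <<'E'
from h import *
for cam in ['scene','side']:
    im,W=snap(cam,cam+'0.png')
    np.save(cam+'W.npy',W);np.save(cam+'I.npy',im)
    for n in ['spinner','spindle_seat','catches','crank','crank_grip','crank_knob','board','veg_1','veg_2','mortar','rice_bowl','ladle','sauce_bottle','chilli_jar','tea_cup']:
        print(cam,n,[(np.round(r['at'],3).tolist(),round(r['confidence'],2)) for r in m.look_for(cam,n)][:6])
print(m.current_time())
E
```

```text
scene spinner [([0.56, 0.008, 0.035], 0.94), ([0.558, -0.152, 0.092], 0.31)]
scene spindle_seat [([0.556, -0.152, 0.094], 0.52), ([0.553, -0.151, 0.094], 0.35), ([0.536, 0.366, 0.03], 0.23)]
scene catches [([0.555, -0.153, 0.094], 0.77), ([0.744, 0.219, 0.033], 0.53)]
scene crank [([0.551, -0.398, 0.051], 0.73)]
scene crank_grip [([0.548, -0.396, 0.044], 0.58)]
scene crank_knob [([0.551, -0.396, 0.047], 0.67), ([0.641, -0.398, 0.025], 0.66)]
scene board [([0.532, 0.366, 0.032], 0.93), ([0.557, 0.008, 0.036], 0.27)]
scene veg_1 [([0.57, 0.4, 0.058], 0.86), ([0.469, 0.293, 0.058], 0.85), ([0.299, 0.431, 0.029], 0.82), ([0.579, 0.299, 0.054], 0.78), ([0.566, 0.579, 0.028], 0.71)]
scene veg_2 [([0.57, 0.4, 0.058], 0.86), ([0.469, 0.293, 0.058], 0.85), ([0.299, 0.431, 0.029], 0.82), ([0.579, 0.299, 0.054], 0.78), ([0.566, 0.579, 0.028], 0.71)]
scene mortar [([0.806, -0.049, 0.077], 0.93)]
scene rice_bowl [([0.767, -0.205, 0.097], 0.74)]
scene ladle [([0.642, -0.398, 0.03], 0.72)]
scene sauce_bottle [([0.768, -0.202, 0.097], 0.63), ([0.55, -0.397, 0.045], 0.46)]
scene chilli_jar [([0.808, 
[... 425 characters left out ...]
 veg_1 [([0.554, 0.286, 0.06], 0.7), ([0.551, 0.569, 0.024], 0.66), ([0.284, 0.427, 0.028], 0.62), ([0.458, 0.277, 0.059], 0.55), ([0.559, 0.39, 0.058], 0.54), ([0.547, -0.162, 0.088], 0.49)]
side veg_2 [([0.554, 0.286, 0.06], 0.7), ([0.551, 0.569, 0.024], 0.66), ([0.284, 0.427, 0.028], 0.62), ([0.458, 0.277, 0.059], 0.55), ([0.559, 0.39, 0.058], 0.54), ([0.547, -0.162, 0.088], 0.49)]
side mortar [([0.804, -0.046, 0.08], 0.56)]
side rice_bowl [([0.773, 0.247, 0.036], 0.63), ([0.557, 0.39, 0.057], 0.24)]
side ladle [([0.652, -0.391, 0.021], 0.69)]
side sauce_bottle [([0.742, -0.227, 0.097], 0.79)]
side chilli_jar [([0.774, 0.076, 0.074], 0.83)]
side tea_cup [([0.717, 0.362, 0.048], 0.96)]
1.6
```

View pics/scene0.png

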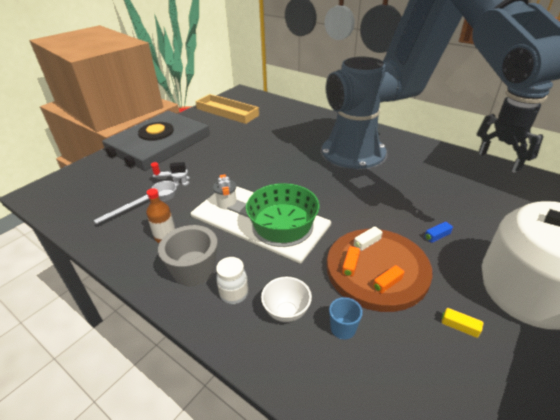

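View pics/side0.png

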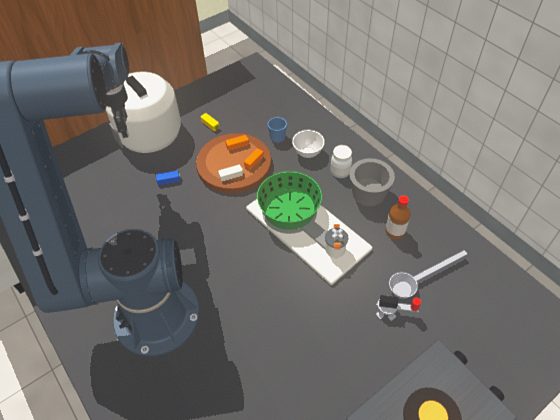

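The board holds one radish and two carrots, and the blue and yellow blocks lie off it. The crank (scene 168,170, knob to its left) is close to the ladle bowl. Next I look from above with the wrist camera.

```bash
python3 - <<'E'
from h import *
for n,(x,y) in {'spin':(0.55,-0.14),'crank':(0.53,-0.40)}.items():
    for z in (0.33,0.30,0.27):
        try: m.move_ptp([x-0.03,y,z],down(0)); break
        except m.Unreachable as e: print(z,e)
    c=m.get_calibration('wrist'); R=np.array(c['R']);print('cam',-R.T@np.array(c['t']),R[2],m.current_ee_pos())
    im,W=snap('wrist','w_%s.png'%n); np.savez('w_%s.npz'%n,im=im,W=W)
    for k in ['spindle_seat','catches','crank','crank_grip','crank_knob','ladle']:
        print(k,[(np.round(r['at'],3).tolist(),round(r['confidence'],2)) for r in m.look_for('wrist',k)][:3])
E
python3 -c "
import cv2,numpy as np
a=cv2.imread('pics/w_spin.png');b=cv2.imread('pics/w_crank.png');cv2.imwrite('pics/wj.png',cv2.resize(np.hstack([a,b]),(800,300)))"
```

```text
cam [ 0.5976696  -0.13901022  0.47245983] [-3.03794306e-01 -4.50880423e-04 -9.52737538e-01] [ 0.52012641 -0.13933415  0.32987291]
spindle_seat [([0.554, -0.159, 0.089], 0.8)]
catches [([0.552, -0.156, 0.09], 0.57)]
crank [([0.554, -0.399, 0.057], 0.59), ([0.543, -0.004, 0.032], 0.59), ([0.534, 0.268, 0.037], 0.36)]
crank_grip [([0.552, -0.402, 0.056], 0.81), ([0.551, -0.157, 0.091], 0.52), ([0.543, -0.006, 0.034], 0.3)]
crank_knob [([0.554, -0.406, 0.05], 0.7), ([0.553, -0.158, 0.092], 0.52)]
ladle [([0.554, -0.404, 0.05], 0.42)]
cam [ 0.57794636 -0.39859699  0.47274244] [-3.03448811e-01 -1.60006419e-04 -9.52847728e-01] [ 0.50045729 -0.39887133  0.33016376]
spindle_seat [([0.553, -0.164, 0.09], 0.56)]
catches [([0.555, -0.166, 0.09], 0.91)]
crank [([0.552, -0.41, 0.044], 0.6)]
crank_grip [([0.549, -0.412, 0.045], 0.58)]
crank_knob [([0.552, -0.415, 0.039], 0.64)]
ladle [([0.635, -0.387, 0.02], 0.76)]
```

View pics/wj.png

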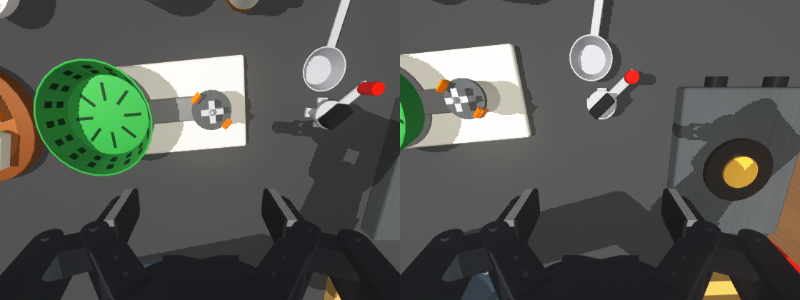

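```bash
cat >> h.py <<'E'
def hsvmask(im,W,h,s,v,box):
    H=cv2.cvtColor(im,cv2.COLOR_RGB2HSV).astype(int)
    k=(H[...,0]>=h[0])&(H[...,0]<=h[1])&(H[...,1]>=s[0])&(H[...,1]<=s[1])&(H[...,2]>=v[0])&(H[...,2]<=v[1])
    for i in range(3): k&=(W[...,i]>box[i][0])&(W[...,i]<box[i][1])
    return W[k]
def rect(P):
    (c,s,a)=cv2.minAreaRect((P[:,:2]*1000).astype(np.float32)); 
    if s[0]<s[1]: a+=90; s=s[::-1]
    return np.array(c)/1000,np.array(s),(a+90)%180-90
E
python3 - <<'E'
from h import *
f=lambda P:(len(P),np.round(np.median(P,0),4) if len(P) else None)
for n in ['spin','crank']:
    z=np.load('w_%s.npz'%n);im,W=z['im'],z['W']
    print(n)
    box=[(.48,.65),(-.47,-.33),(.06,.1)]
    g=hsvmask(im,W,(0,180),(0,255),(0,70),[(.48,.65),(-.47,-.33),(.069,.08)]); print('grip',f(g),rect(g))
    r=hsvmask(im,W,(0,8),(150,255),(60,255),[(.48,.65),(-.47,-.33),(.077,.09)]); print('knob',f(r),rect(r) if len(r) else 0)
    r2=np.concatenate([hsvmask(im,W,h,(150,255),(60,255),[(.48,.65),(-.47,-.33),(.03,.09)]) for h in ((0,8),(172,180))]); print(f(r2),r2.max(0))
    if n=='spin' or 1:
        o=hsvmask(im,W,(8,22),(150,255),(100,255),[(.5,.6),(-.21,-.1),(.08,.12)])
        lab=o[:,0]>np.median(o[:,0])
        t=o[o[:,2]>o[:,2].max()-.003]
        _,l,c=cv2.kmeans(t[:,:2].astype(np.float32),2,None,(3,50,1e-5),5,cv2.KMEANS_PP_CENTERS)
        print('catch',len(o),len(t),c,c.mean(0),np.degrees(np.arctan2(*(c[0]-c[1])[::-1])),np.linalg.norm(c[0]-c[1]),o[:,2].max())
        a=hsvmask(im,W,(0,180),(0,60),(0,255),[(.5,.6),(-.21,-.1),(.084,.095)])
        print('collar',f(a),cv2.minEnclosingCircle((a[:,:2]*1000).astype(np.float32)))
        b=hsvmask(im,W,(0,180),(0,60),(150,255),[(.42,.7),(-.3,.25),(.015,.027)]); print('plate',f(b),rect(b))
        k=hsvmask(im,W,(40,80),(100,255),(30,255),[(.4,.7),(-.1,.25),(.093,.11)]); 
        if len(k): print('rim',len(k),cv2.minEnclosingCircle((k[:,:2]*1000).astype(np.float32)))
        s=hsvmask(im,W,(0,180),(0,60),(0,255),[(.5,.6),(-.21,-.1),(.108,.116)]); print('spl',f(s),rect(s))
E
python3 - <<'E'
import cv2
a=cv2.imread('pics/w_crank.png');cv2.imwrite('pics/c1.png',cv2.resize(a[60:200,10:360],None,fx=2.2,fy=2.2,interpolation=2))
E
```

```text
spin
grip (656, array([ 0.5368, -0.3991,  0.0745])) (array([ 0.53581921, -0.39971439]), array([50.05112839, 22.54216957]), -45.707550048828125)
knob (314, array([ 0.5877, -0.4525,  0.0815])) (array([ 0.58745081, -0.45379141]), array([22.56897545, 22.13872719]), -89.87444444000721)
(618, array([ 0.5877, -0.4469,  0.0774])) [ 0.59852784 -0.44177577  0.08384544]
catch 276 88 [[ 0.5278338  -0.1848171 ]
 [ 0.57202196 -0.13209549]] [ 0.5499279 -0.1584563] -129.96774 0.068790704 0.11027313605348975
collar (1801, array([ 0.554 , -0.1583,  0.0899])) ((550.0698852539062, -158.7120819091797), 35.85565948486328)
plate (12991, array([ 0.5838, -0.1245,  0.0198])) (array([ 0.54510059, -0.10575677]), array([254.77561951, 188.92668152]), -84.6273684501648)
rim 2779 ((530.5833740234375, 50.703189849853516), 104.78072357177734)
spl (401, array([ 0.5507, -0.1587,  0.1117])) (array([ 0.55021564, -0.15864058]), array([33.14905167, 32.86756897]), -39.46396255493164)
crank
grip (602, array([ 0.536 , -0.4012,  0.0747])) (array([ 0.53596991, -0.4007356 ]), array([48.56451797, 21.49089241]), -44.94101333618164)
knob (287, array([ 0.5878, -0.4541,  0.0817])) (array([ 0.58713367, -0.45436304]), array([22.50013733, 22.49843979]), -89.82072295248508)
(326, array([ 0.5878, -0.4529,  0.0815])) [ 0.59839227 -0.44311437  0.08435356]
catch 457 75 [[ 0.5279955  -0.18587472]
 [ 0.57072973 -0.13250414]] [ 0.54936266 -0.15918943] -128.6845 0.06837127 0.11057295504509833
collar (1736, array([ 0.5564, -0.1659,  0.0899])) ((549.5728759765625, -158.9225311279297), 36.549346923828125)
plate (14005, array([ 0.5765, -0.141 ,  0.0198])) (array([ 0.54373224, -0.09587769]), array([277.93426514, 189.23210144]), -84.64136552810669)
rim 372 ((505.06494140625, -35.935203552246094), 49.362548828125)
spl (477, array([ 0.5505, -0.1612,  0.1118])) (array([ 0.54966376, -0.15895456]), array([33.92787552, 33.77554703]), 51.60091781616211)
```

View pics/c1.png

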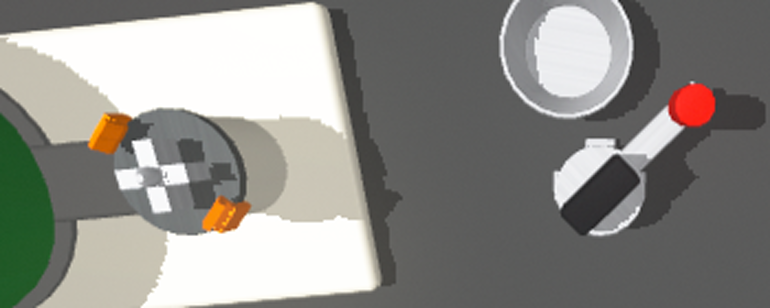

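Crop: the spindle cross is at about (155,175) with catches at (110,132) and (225,213). The crank grip is at (600,195) and the knob at (692,105). The measurements from both views agree, so I grasp the crank.

Run:
```python
from h import *
hub=np.array([.5359,-.4003]); yaw=np.radians(-45.8)
for a in (-135.8,-84.3,-45.8,5.7,95.7,134.2): 
    q=m.inverse_kinematics([.55,-.159,.2],down(np.radians(a))); print(a,None if q is None else np.round(q,2))
m.set_gripper(0.75,60)
m.move_ptp([*hub,.15],down(yaw))
m.move_l([*hub,.047],max_speed=.08)
print(m.current_force())
m.set_gripper(0.0,60)
print(m.current_grip_width(),m.current_grip_force(),m.current_ee_pos(),m.current_force())
m.move_l([*hub,.20],max_speed=.1)
print(m.current_grip_width(),m.current_grip_force(),m.current_force(),m.current_time())
q=m.current_qpos();print(np.round(q,3))
im,W=snap('wrist','held.png')
```

```text
-135.8 [-0.36  0.42  1.62 -0.    1.09 -2.7 ]
-84.3 [-0.36  0.42  1.62 -0.    1.09  2.68]
-45.8 [-0.36  0.42  1.62 -0.    1.09  2.01]
5.7 [-0.36  0.42  1.62 -0.    1.09  1.11]
95.7 [-0.36  0.42  1.62 -0.    1.09 -0.46]
134.2 [-0.36  0.42  1.62 -0.    1.09 -1.13]
[ 0.04775809  1.22088994 -0.28696081]
0.24312195329221306 58.99157524108887 [ 0.53596531 -0.40035436  0.0472506 ] [-0.89494399  0.41024632  2.71688188]
0.24778018007527333 58.725067377090454 [ 0.2615751   0.73956974 -3.3744451 ] 10.6
[-0.711  0.598  1.345  0.     1.199  1.659]
```

View pics/held.png

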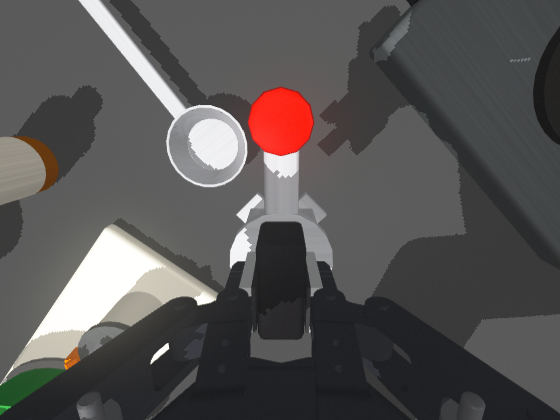

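The crank is held squarely, with the knob straight ahead at (281,122). I'll measure the knob offset in the hand, carry the crank over the spindle and lower it while watching the force.

Run:
```python
from h import *
p=np.array(m.current_ee_pos());R=np.array(m.current_tcp_rot())
im,W=snap('wrist')
r=hsvmask(im,W,(0,8),(150,255),(60,255),[(.4,.75),(-.6,-.3),(.2,.27)]); r=r[r[:,2]>np.percentile(r[:,2],90)-.003]
c=rect(r)[0]; k=R[:2,:2].T@(c-p[:2]); print('knob in tool',k,r[:,2].mean()-p[2], np.degrees(np.arctan2(-k[1],k[0])))
dx=k[0]-.075
c=np.array([.5498,-.1589]); yaw=np.radians(5.7); Rt=down(yaw)
print('dx',dx)
t=c-Rt[:2,0]*0.5*dx
m.move_ptp([*t,.21],Rt); m.move_l([*t,.180],max_speed=.05)
f0=np.array(m.current_force());print(f0)
for z in np.arange(.177,.1355,-.002):
    m.move_l([*t,z],max_speed=.03)
    f=np.array(m.current_force())-f0
    print(round(z,4),np.round(f,1),np.round(m.current_ft_torque(),2),round(m.current_ee_pos()[2],4))
    if f[2]>25 or np.linalg.norm(f[:2])>12: break
print(m.current_time())
```

```text
knob in tool [ 0.0751183  -0.00010455] 0.034391286542123395 0.07974801763600561
dx 0.0001183006872029907
[-0.02002914  0.30244166 -3.15627653]
0.177 [-0.2 -0.4 -0.2] [0.02 0.05 0.01] 0.177
0.175 [ 0.3 -0.6  0.1] [ 0.01  0.09 -0.03] 0.1749
0.173 [-0.7 -0.2 -0.2] [-0.03  0.05  0.02] 0.1729
0.171 [0.2 0.1 0.2] [-0.02  0.03  0.02] 0.1708
0.169 [-0.6 -0.7 -0.1] [-0.01  0.04  0.01] 0.1689
0.167 [ 0.4 -0.1 -0.3] [-0.03  0.03 -0.02] 0.1669
0.165 [-0.9 -0.1 -0.2] [ 0.03 -0.01  0.03] 0.1649
0.163 [ 0.2  0.1 -0. ] [-0.02 -0.02  0.01] 0.1629
0.161 [ 0.6 -0.1 -0.5] [0.01 0.08 0.05] 0.1608
0.159 [ 0.6 -0.4  0.5] [-0.01  0.04 -0.07] 0.1589
0.157 [ 0.5 -0.3  0.2] [-0.04  0.    0.02] 0.1568
0.155 [ 0.3 -0.7  0.6] [-0.02  0.05 -0.  ] 0.1548
0.153 [ 0.6 -0.9 -0.7] [ 0.1  -0.08 -0.  ] 0.1529
0.151 [ 1.1 -0.4 -0.1] [-0.07 -0.1   0.03] 0.151
0.149 [-0.1 -0.4  1. ] [-0.12 -0.17  0.04] 0.1489
0.147 [ 1.  -1.1  0.5] [-0.12 -0.18  0.02] 0.1467
0.145 [ 0.2 -0.2 -0.7] [-0.08 -0.07  0.03] 0.1447
0.143 [ 0.2 -1.1 -1.8] [-0.03 -0.02  0.02] 0.1428
0.141 [ 0.2 -0.8 -1.7] [-0.1  -0.09  0.02] 0.1408
0.139 [ 0.9  0.1 -2.5] [ 0.1  -0.2  -0.01] 0.1388
0.137 [ 0.8 -0.2  2. ] [ 0.12 -0.09 -0.02] 0.1372
17.6583
```

Run:
```python
from h import *
p=np.array(m.current_ee_pos())
for z in (.1365,.136,.1355,.135):
    m.move_l([p[0],p[1],z],max_speed=.02); f=m.current_force()[2]; print('push',z,round(f,1),round(m.current_ee_pos()[2],4))
    if f>18: break
m.move_l([p[0],p[1],.137],max_speed=.02); m.dwell(.4)
z=.137
while z<.1465:
    z+=.001; m.move_l([p[0],p[1],z],max_speed=.02); f=m.current_force()[2]; print('pull',round(z,4),round(f,1),round(m.current_ee_pos()[2],4))
    if f<-17.5: break
m.dwell(.5); print(m.current_grip_width(),m.current_force())
snap('side'); im,W=snap('wrist','pull.png')
r=hsvmask(im,W,(0,8),(150,255),(60,255),[(.6,.65),(-.2,-.1),(.15,.2)]);print(np.percentile(r[:,2],[50,90]))
```

```text
push 0.1365 5.5 0.137
push 0.136 10.3 0.1369
push 0.1355 13.9 0.1369
push 0.135 18.7 0.1368
pull 0.138 -3.3 0.1374
pull 0.139 -5.5 0.1386
pull 0.14 -6.7 0.1398
pull 0.141 -7.1 0.1409
pull 0.142 -8.1 0.1419
pull 0.143 -9.2 0.1429
pull 0.144 -10.3 0.1439
pull 0.145 -10.0 0.1449
pull 0.146 -11.5 0.1459
pull 0.147 -12.5 0.1469
0.2512192790053238 [ -2.63074566   2.27385426 -13.13880842]
[0.1812748  0.18215479]
```

Run:
```python
from h import *
im,W=snap('side')
cv2.imwrite('pics/sp.png',cv2.resize(cv2.cvtColor(im,4)[170:290,270:420],None,fx=4,fy=4,interpolation=2))
o=hsvmask(im,W,(8,22),(150,255),(100,255),[(.49,.61),(-.22,-.1),(.08,.135)])
print(len(o), o[:,2].max() if len(o) else 0)
```

```text
27 0.11941586986800065
```

View pics/sp.png

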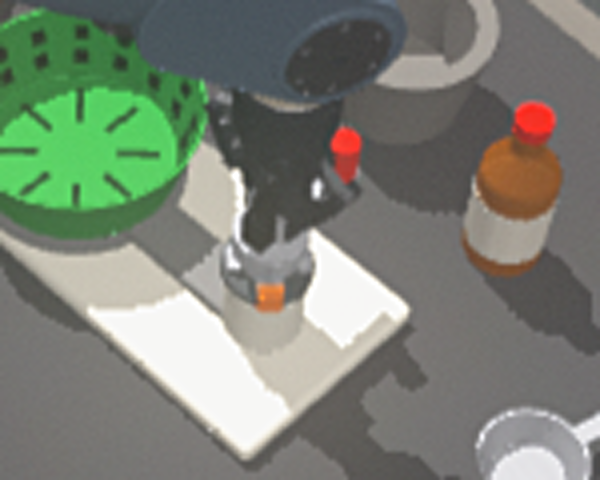

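The catch tops rose from about 110 to 119 mm with the crank, so it is latched and holding. Now I lower it, release it and look over the board.

```bash
cat >> h.py <<'E'
def vegs(im,W):
    out=[]
    H=cv2.cvtColor(im,cv2.COLOR_RGB2HSV)
    zt=(W[...,2]>.05)&(W[...,2]<.068)&(np.hypot(W[...,0]-.534,W[...,1]-.366)<.135)
    for n,k in (('carrot',(H[...,1]>170)&(H[...,0]<25)&(H[...,2]>60)),('radish',(H[...,1]<60)&(H[...,2]>90))):
        k=cv2.morphologyEx((k&zt).astype(np.uint8),cv2.MORPH_OPEN,np.ones((3,3)))
        N,L,S,_=cv2.connectedComponentsWithStats(k)
        for i in range(1,N):
            if S[i,4]>150: c,s,a=rect(W[L==i]); out.append((n,c.round(4).tolist(),s.round(0).tolist(),round(a,1)))
    return out
E
python3 - <<'E'
from h import *
p=np.array(m.current_ee_pos())
m.move_l([p[0],p[1],.1372],max_speed=.02); m.dwell(.3); print(m.current_force())
m.set_gripper(.6); m.move_l([p[0],p[1],.26])
m.move_ptp([.46,.33,.33],down(np.radians(120)))
for y in (0,):
    im,W=snap('wrist','board.png'); print(vegs(im,W))
im,W=snap('scene'); print(vegs(im,W), m.current_time())
im,W=snap('side'); print(vegs(im,W))
r=hsvmask(im,W,(0,8),(150,255),(60,255),[(.6,.65),(-.2,-.1),(.15,.2)]);print(np.percentile(r[:,2],[50,90]))
E
```

```text
[ 0.73517256  0.41100791 -3.06094162]
[('carrot', [0.535, 0.3804], [82.0, 30.0], -17.3), ('carrot', [0.5601, 0.295], [80.0, 30.0], 17.6), ('radish', [0.46, 0.2915], [82.0, 29.0], -17.0)]
[('carrot', [0.5636, 0.2937], [81.0, 30.0], 17.5), ('carrot', [0.5369, 0.3801], [82.0, 31.0], -16.1), ('radish', [0.462, 0.2899], [83.0, 30.0], -17.7)] 26.6917
[('radish', [0.457, 0.2894], [79.0, 36.0], -19.5)]
[0.16884621 0.17454966]
```

View pics/board.png

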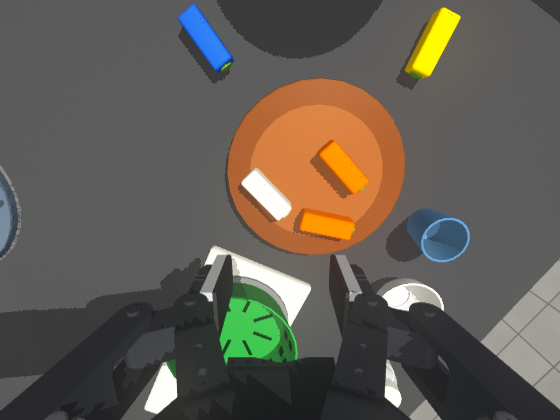

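Two carrots at (343,167) and (327,225) and the radish at (267,195) lie on the board. One carrot has already shifted since the first picture. I'll pick them one by one, measuring again before each.

```bash
cat > veg.py <<'E'
from h import *
B=np.array([.5306,.0507]); s=np.radians(5.3)
def pick(kind,off):
    m.move_ptp([.46,.33,.33],down(np.radians(120)))
    vs=[v for v in vegs(*snap('wrist')) if v[0]==kind]; print(vs)
    n,c,sz,a=vs[-1]
    if not(74<sz[0]<90 and 26<sz[1]<36): print('odd'); return False
    j1=np.degrees(np.arctan2(c[1],c[0])); y=a
    while y<j1: y+=180
    while y>j1+180: y-=180
    m.set_gripper(.75,40)
    m.move_ptp([*c,.13],down(np.radians(y)))
    m.move_l([*c,.036],max_speed=.1); m.set_gripper(0,40)
    print('grip',m.current_grip_width(),m.current_grip_force(),m.current_force())
    m.move_l([*c,.2],max_speed=.2)
    if m.current_grip_width()<.25: print('lost'); return False
    yy=np.radians(95.3); t=B+off*np.array([np.cos(s),np.sin(s)])
    m.move_ptp([*t,.2],down(yy))
    m.move_l([*t,.045 if off else .078],max_speed=.12); print('f',m.current_force())
    m.set_gripper(.55); m.move_l([*t,.22],max_speed=.2); print(m.current_time())
    return True
E
python3 - <<'E'
from veg import *
pick('radish',-.038) and pick('carrot',.038)
E
```

```text
[('radish', [0.46, 0.291], [82.0, 29.0], -16.7)]
grip 0.3412805980878591 40.86154818534851 [-0.55311806 -0.5096686   6.39359571]
f [-0.3806226  -0.64087012 -0.90782649]
34.375
[('carrot', [0.5354, 0.3803], [83.0, 30.0], -17.3), ('carrot', [0.5611, 0.295], [82.0, 31.0], 17.6)]
grip 0.3427962058443414 41.36889696121216 [-0.18465904 -0.25202067  5.50860373]
f [ 0.40782139  0.08132362 -0.10390697]
43.7417
```

Run:
```python
from veg import *
print(pick('carrot',0.0))
m.move_ptp([.47,-.05,.36],down(0))
im,W=snap('wrist','bask.png')
for k in ('veg_1',): print([(np.round(r['at'],3).tolist(),round(r['confidence'],2)) for r in m.look_for('wrist',k)])
H=[hsvmask(im,W,(5,25),(150,255),(60,255),[(.43,.63),(-.05,.15),(.03,.14)]),hsvmask(im,W,(0,180),(0,60),(90,255),[(.45,.61),(-.03,.13),(.05,.14)])]
for o in H: print(len(o),rect(o),np.percentile(o[:,2],[5,50,95]))
```

```text
[('carrot', [0.5352, 0.3803], [82.0, 30.0], -17.3)]
grip 0.3434118454536623 41.48939609527588 [ 0.15569755 -0.69138061  5.17878061]
f [-1.15754024 -0.13655719 -0.30232572]
52.2333
True
[([0.569, 0.055, 0.063], 0.89), ([0.292, 0.42, 0.03], 0.82), ([0.53, 0.045, 0.066], 0.71), ([0.493, 0.045, 0.06], 0.57)]
2581 (array([0.54910931, 0.05767966]), array([89.24688721, 71.00109863]), -84.66281175613403) [0.06103372 0.06461292 0.06620308]
1137 (array([0.49315036, 0.04805819]), array([80.09514618, 29.80337334]), -84.58490085601807) [0.06112483 0.06461816 0.06615006]
```

View pics/bask.png

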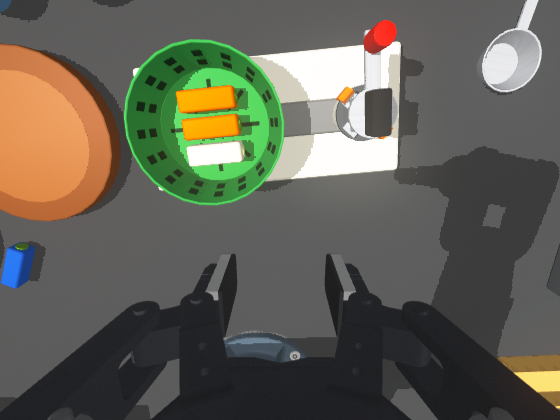

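All three vegetables lie flat on the basket floor at (208,100), (211,127) and (215,153), and the crank is seated at (375,110). I turn the crank by its grip block on the hub axis with joint 6 alone, in two grasps.

Run:
```python
from h import *
c=np.array([.5498,-.1589])
def grasp(yaw):
    m.set_gripper(.6,70)
    m.move_ptp([*c,.22],down(yaw)); m.move_l([*c,.138],max_speed=.08)
    m.set_gripper(0,70); print('grip',m.current_grip_width(),np.round(m.current_force(),1),np.round(m.current_qpos(),2))
def turn(total):
    q=np.array(m.current_qpos()); n=int(np.ceil(total/.2)); mx=0
    for i in range(1,n+1):
        q2=q.copy(); q2[5]+=total*i/n; m.move_j(q2)
        mx=max(mx,np.linalg.norm(m.current_force()))
    m.dwell(.2); print('fmax',mx,m.current_ft_torque(),m.current_ee_pos(),m.current_time())
def rel():
    m.set_gripper(.6); p=m.current_ee_pos(); m.move_l([p[0],p[1],.24],max_speed=.1)
y=np.radians(185.7)
grasp(y); turn(4.6); rel()
y=y-4.6+np.pi
im,W=snap('scene')
grasp(y); turn(1.9); rel()
m.move_ptp([.45,-.05,.36],down(0))
im,W=snap('wrist','end.png')
r=hsvmask(im,W,(0,8),(150,255),(60,255),[(.4,.7),(-.3,-.05),(.165,.18)]);k=rect(r)[0]-c
print('arm yaw',np.degrees(np.arctan2(k[1],k[0])),'expected',5.7-np.degrees(6.5)+360,np.linalg.norm(k),r[:,2].max(),m.current_time())
```

```text
grip 0.246375063750975 [-1.3 -0.2  5.2] [-0.36  0.5   1.68 -0.    0.96 -2.03]
fmax 5.805777994029425 [ 0.14868015  0.01208953 -0.10959033] [ 0.54993795 -0.15911201  0.13856361] 65.5667
grip 0.24012693254528888 [-0.7  0.4  5. ] [-0.36  0.5   1.68  0.    0.96 -0.57]
fmax 4.663307969139782 [0.12683614 0.16227053 0.10347112] [ 0.55009759 -0.15899229  0.13855975] 74.8
arm yaw -5.658145955943409 expected -6.722566835035138 0.07304980560999412 0.17507273196659937 77.2
```

View pics/end.png

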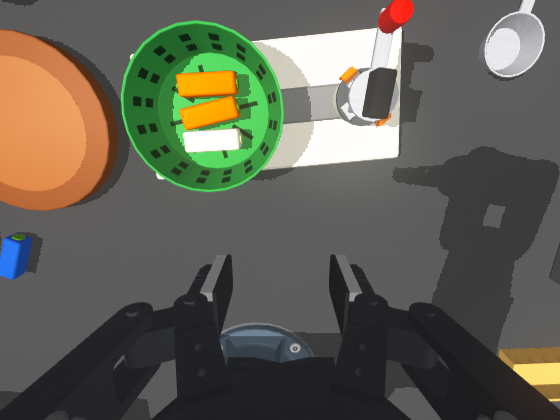

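The crank arm has turned clockwise about 6.48 rad, and the vegetables at (207,83), (209,112) and (213,140) rest in the basket. The hand is clear.

Run:
```python
from h import *
m.dwell(.5); print(m.sign_off())
```

```text
the job is handed in; nothing more can be done
None
```

The job is handed in at about 78 s of the 210 s: the crank latched and passed its pull test, all three vegetables are in the basket, and the crank turned clockwise about 6.5 rad (just over a full turn), though the sign-off returned no verdict.

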